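# Set the marker clip and aim the inspection mirror in the seedling lab

## Task

Take the orange-ball marker clip off its storage strip and clip it fully home, upright, on the rim of the blue seedling tray that faces the robot, between the two white stripes, and let go of it. Then swing the sprung inspection mirror by its yellow handle, without touching the glass, until the small camera on the mirror's stand sees the orange ball in the middle of the mirror, and finish while still holding the handle at that angle, because the mirror swings back if let go. Leave the pots, bottle, jar, beaker and brush where they are.

Things in the scene. Friction and masses are not known exactly. Their poses are not given: they have to be found in the camera images.
- clip: Black spring clip like an upright clothes peg, orange ball on a stem on top; 66 g, 102 mm tall. Origin: middle of the saddle that rests on the top of the edge it grips. Own z up, x along that edge, y across it (closing direction); same either way round. Two sprung halves hinge about x at z = +12 mm. Starts clipped on the storage strip (rack), origin 60 mm above the table.
- tails (a point): Midway between the two flat tails, 46 mm above the clip's origin: pinch here from above, closing along the clip's y. Tails: 22 mm wide in x, in a V when clipped: 55 mm across here, 58 at the tops (clip z 52 mm; 58 mm squeezed). Squeezed to the stop they stand parallel, 34 mm across; takes 5 N, grip with 12 to 20 N and keep it while carrying. The ball, 26 mm higher, fits between the fingers.
- jaws (a point): Midway between the jaw tips, 20 mm below the clip's origin. Jaws are 22 mm wide in x; clipped on a 5 mm edge they reach 7.5 mm either side in y. Squeezing the tails opens them: about 22 mm apart at the tips when fully squeezed. Letting the tails go shuts them.
- ball (a point): Centre of the orange marker ball (20 mm diameter), 72 mm above the clip's origin; on the tray rim that is 132 mm above the table.
- rack: Fixed storage strip: grey foot 90 x 70 x 12 mm with a clear upright fin 60 mm long (own x), 5 mm thick (own y), top 60 mm above the table. Origin under its centre.
- tray: Blue open seedling tray, fixed, 240 (own x) x 280 (own y) x 60 mm high, walls 5 mm. Origin: centre of its underside; own -x faces the robot. Rim to use: top of the wall at own x = -117.5 mm (mid-thickness), along own y, 60 mm above the table. White stripes 8 mm wide cross it at own y = +55 and -55 mm. The pots stand 100 mm or more behind this wall.
- stand: Fixed mirror stand: aluminium base 270 x 90 x 12 mm, with an upright mirror on a steel spindle and a small white camera on a post. Origin: on the table under the mirror's vertical hinge axis. Own +x points from the hinge to the camera.
- hinge (a point): Point on the mirror's vertical hinge axis at the centre of its reflecting face, 132 mm above the table.
- lens (a point): Camera lens, 150 mm from the hinge along the stand's own +x, 132 mm above the table, looking straight at the mirror's centre.
- mirror (a joint): Mirror angle about its vertical hinge, rad: 0 at its rest stop, growing anticlockwise seen from above, up to 1.1; the scene needs 0.2 to 1.0. The reflecting face holds the hinge axis; its outward normal is at 0.087 + this value anticlockwise from the stand's own +x, so the reflected sight line is at 0.175 + twice this value. A spring returns it to 0: 1 N at the handle at 0, 2 N at 0.6.
- glass (a point): Centre of the mirror's silvery face, 70 mm wide x 78 mm high in a black frame 76 x 84 mm, 90 to 174 mm above the table. The point lies on the hinge axis; own +x is the face's outward normal. Do not touch glass or frame.
- handle: Yellow upright round handle, 12 mm diameter, 96 to 165 mm above the table, a sleeve free to turn on its own pin, on an arm (top at 96 mm) behind the mirror, 75 mm from the hinge axis, straight opposite to the mirror's normal; it swings with the mirror. Origin: centre of the handle's lower end.
- handle_grip (a point): Point on the yellow handle's axis to pinch from above, 145 mm above the table, 20 mm below its top.
- sight: An unseen reference frame at hinge whose own x axis is the camera's reflected line of sight (it turns twice as far as the mirror); own z up. The ball is in the middle of the mirror when its own y in this frame is near 0.
- pot_red: Red square pot with a seedling, 74 x 74 x 70 mm, in the tray; origin under its centre. Leave alone.
- pot_black: Black square pot with a seedling, 74 x 74 x 70 mm, in the tray; origin under its centre. Leave alone.
- pot_grey: Grey square pot with a seedling, 74 x 74 x 70 mm, in the tray; origin under its centre. Leave alone.
- nutrient: Amber bottle, 56 mm diameter, 150 mm tall; origin under its centre. Leave alone.
- seed_jar: Clear jar, 60 mm diameter, 75 mm tall; origin under its centre. Leave alone.
- beaker: White open beaker, 72 mm diameter, 90 mm tall; origin under its centre. Leave alone.
- brush: Small brush, 160 mm long, lying on the table; origin under its middle. Leave alone.

How it is judged (in metres and radians):
On the way, in this order (a step that is already met when the one before it is completed fails the run):
1. the clip sits home on the tray's near rim between the stripes, released (x of clip in the frame of tray between -0.1255 and -0.1095 m and y of clip in the frame of tray between -0.045 and 0.045 m and z of clip in the frame of tray between 0.055 and 0.0655 m and angle between clip's own z axis and vertical below 0.2 rad and angle between the x axis of clip and the y axis of tray, either way round below 0.35 rad and contact force between clip and tray above 0.5 N and contact force between clip and the fingers below 0.1 N), for 0.2 s.
2. the mirror, held by its handle, shows the ball to the camera (y of ball in the frame of sight between -0.03 and 0.03 m and x of ball in the frame of sight above 0.1 m and contact force between handle and the fingers above 0.4 N), for 0.3 s.
At the end, for the whole second after the job is handed in: Clip released and gripping the near rim: centre within 45 mm of its middle, saddle within 5 mm of its top, within 0.2 rad of upright. Mirror still, fingers on the yellow handle with over 0.4 N, and the reflected line of sight within 30 mm of the ball centre (all of step 1 and all of step 2 and velocity of joint mirror between -0.15 and 0.15 rad/s and linear speed of clip below 0.03 m/s); the arm keeps its last pose, push and grip.
It fails at once if the fingers pressed on the mirror glass or its frame (contact force between any of mirror_c2, mirror_c3 and the fingers above 1 N).
It fails at once if a pot was disturbed (distance of any of pot_red, pot_black, pot_grey from where it was at the start of the episode above 0.03 m).
It fails at once if the bottle, jar, beaker or brush was disturbed (distance of any of nutrient, seed_jar, beaker, brush from where it was at the start of the episode above 0.03 m).
It also fails if it takes over 54 s, if anything falls off the work surface, if the arm or the gripper's body presses on something with over 40 N, if the wrist force passes 120 N, or if a joint passes its speed limit or range.

## Robot

A 7-joint arm with a two-finger parallel gripper is mounted at the origin on the work surface. World frame = base frame: x ahead of the robot, y to its left, z up, the work surface at z = 0. Lengths are in mm, angles in rad, forces in N, time in s.
With the tool pointing down it reaches from about 400 to 875 mm from the base axis. Payload 6.5 kg.
Tool frame: the origin (TCP) lies at the very end of the fingers, on their centre line; the grasp point (between the pads) lies 19 mm behind it (ctrl.pinch_z is the distance from the TCP to the grasp point, in mm); z points along the fingers, y is the direction in which the jaws open and shut (so a half turn about z gives the same grasp; the last joint's range is limited). The gripper opens to 85 mm and grips with 20 to 120 N. Pads are 22 mm wide; open, the fingers measure 114 mm over their backs; the gripper's body (76 mm by 85 mm) begins 54 mm behind the grasp point. The pads swing forward as they close: fully open they stand 13 mm farther back than shut.
Start: joints at [1.19, 0.536, -0.004, 1.538, 0.003, 1.067, -0.071], TCP at [201.253, -618.051, 231.29] pointing down, gripper open.
Joint ranges: [-2.7, 2.7], [-0.37, 2.16], [-1.27, 1.26], [0.24, 2.4], [-1.31, 4.45], [0.19, 1.91], [-2.76, 2.76]. Speed limits (rad/s): [2.39, 2.39, 3.14, 3.14, 3.14, 3.14, 3.14].

## Interface

Orientations are given as [roll, pitch, yaw] about the fixed x, y, z axes, in that order (R = Rz(yaw) Ry(pitch) Rx(roll)).
In Python, from rig import read_state, optics, order, ctrl gives the robot as it stands.
- The arm moves only by the shell command python3 -m jog 'ROWS' [FORCE]. ROWS is JSON, a list of rows, each a list of 7 numbers: the shift along the world's x, y, z in cm, then the turn, a rotation vector about the world's x, y, z in degrees, then the opening, from 0 (shut) to 1 (fully open). A call has 1 to 5 rows; each row is the pose to reach, as a shift and turn from the pose commanded when the call began; what a row does not reach only later rows make up. A row lasts 1/8 s, in which the tool goes at most 62.5 mm and 10.7 degrees, less where a joint would pass 70% of its speed; a pose out of reach is approached as far as the arm can. A call with a gripper value outside its range is refused whole. The fingers move at their own pace and stop on an object; FORCE is the grip in N (left out, the last holds). Time passes only in rows, so rows that repeat a pose let the fingers close. It gives the time, the measured TCP pose, the force and the opening at its end, in the units of the state.
- read_state(): the state, without advancing time (a new reading comes with each control period).
- optics.camera(name): name is "side" or "top"; returns a dict with "color" (400x640x3 uint8, blue, green, red), "intrinsics" (3x3 intrinsics, pixels), "rvec" (rotation vector, rad) and "tvec" (3), from world to camera coordinates, as OpenCV has them. Camera axes: x right, y down, z forward; pixel columns grow to the right and rows downward; lengths in mm; the calibration is good to about 2 mm. A picture is of the moment at which its call begins. There is no depth.
- order.close_job(): hands the job in, once; it reports no verdict.
The state is a dict: "time": time; "joints": joint angles; "qvel": joint speeds; "joint_torque": joint torques, N m; "ee_pos": TCP position; "eef_rot": TCP orientation; "ft_force": force on the tool from outside, world axes, zero at the start; "ft_torque": the same for the moment, N m; "finger_gap": finger opening in mm.
Only numpy, scipy, OpenCV 4.12 (cv2) and the standard library are available. Lean on these libraries where they do the work, as an engineer would, in place of code of your own. Each camera call takes 0.05 s, during which the arm holds its last target.

## Working session

There is one attempt and no reset: what is moved stays moved. The work goes in short steps, Python scripts to look and compute and a shell command to move; the robot and the scene stay as the last step left them, time stands still between calls to the robot, and variables do not carry over. Pictures are saved under pics/ and viewed, and the job is handed in when it is done.

```bash
mkdir -p pics; ls
python3 - <<'E'
from rig import read_state, optics, order, ctrl
import cv2,numpy as np
print({k:np.round(v,3).tolist() for k,v in read_state().items()}, ctrl.pinch_z)
for n in("side","top"):
    c=optics.camera(n); cv2.imwrite(f"pics/{n}0.png",c["color"])
    R=cv2.Rodrigues(np.array(c["rvec"]))[0]; print(n,c["intrinsics"],(-R.T@np.array(c["tvec"]).ravel()),R)
E
```

```text
pics
{'time': 0.0, 'joints': [1.19, 0.537, -0.004, 1.539, 0.003, 1.067, -0.071], 'qvel': [0.0, -0.0, -0.001, 0.0, -0.0, -0.0, 0.0], 'joint_torque': [-0.0, -58.341, 1.049, -25.91, 0.012, 0.01, -0.0], 'ee_pos': [201.039, -617.461, 230.398], 'eef_rot': [-3.14, 0.0, 0.315], 'ft_force': [0.094, 0.118, -0.167], 'ft_torque': [0.01, 0.018, 0.002], 'finger_gap': 85.368} 18.700000000000003
side [[382.5937135    0.         322.30150392]
 [  0.         382.5937135  198.69247532]
 [  0.           0.           1.        ]] [  7.91895933 570.42183568 656.18364437] [[-0.71898235 -0.6947934   0.01806973]
 [-0.3961159   0.38826657 -0.83207047]
 [ 0.5711012  -0.60540169 -0.55437552]]
top [[456.45393723   0.         327.57261469]
 [  0.         456.45393723 202.17838455]
 [  0.           0.           1.        ]] [ 442.06106862   -9.38098735 1272.14645462] [[ 0.00723306 -0.99995173 -0.00665021]
 [-0.99510805 -0.00654244 -0.09857567]
 [ 0.0985274   0.00733068 -0.99510734]]
```

View pics/side0.png

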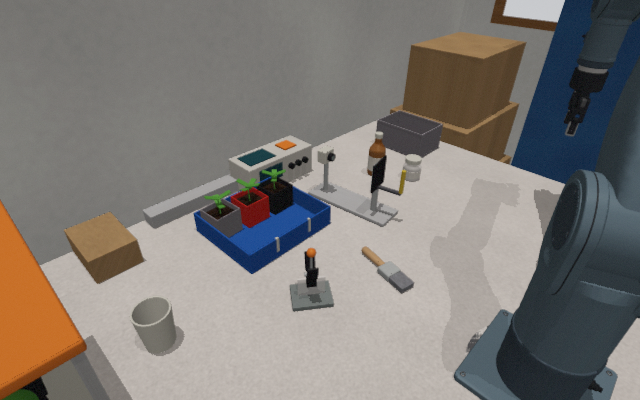

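View pics/top0.png

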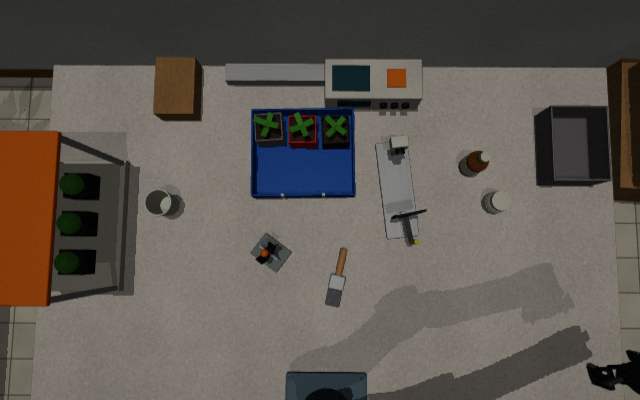

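The side view shows the clip on its rack near (312,280), the tray rim stripes near (278,243) and (309,224), and the handle near (403,181). The top view shows the rack near (271,252), the rim at row 195, the mirror near (407,213) and the handle at (415,241). I'll enlarge these areas next.

```bash
cat > h.py <<'E'
from rig import read_state, optics, order, ctrl
import cv2,numpy as np
def cam(n):
    c=optics.camera(n); return c
def crop(c,x0,y0,w,h,s,fn):
    im=c["color"][y0:y0+h,x0:x0+w]; im=cv2.resize(im,None,fx=s,fy=s,interpolation=cv2.INTER_CUBIC)
    for u in range((x0//10+1)*10,x0+w,10):
        cv2.putText(im,str(u),(int((u-x0+.5)*s),9),0,.32,(0,255,255),1); cv2.line(im,(int((u-x0+.5)*s),10),(int((u-x0+.5)*s),14),(0,255,255),1)
    for v in range((y0//10+1)*10,y0+h,10):
        cv2.putText(im,str(v),(0,int((v-y0+.5)*s)+3),0,.32,(0,255,255),1);cv2.line(im,(24,int((v-y0+.5)*s)),(28,int((v-y0+.5)*s)),(0,255,255),1)
    cv2.imwrite(fn,im)
def K(c):
    return np.array(c["intrinsics"]),cv2.Rodrigues(np.array(c["rvec"]))[0],np.array(c["tvec"]).ravel()
def px(c,u,v,z):
    k,R,t=K(c); d=R.T@np.linalg.inv(k)@[u,v,1]; o=-R.T@t
    return np.round(o+d*(z-o[2])/d[2],1)
def proj(c,p):
    return np.round(cv2.projectPoints(np.array([p],float),np.array(c["rvec"]),np.array(c["tvec"]),c["intrinsics"],None)[0].ravel(),1)
def tri(cs,uvs):
    P=[];
    for c in cs:
        k,R,t=K(c); P.append(k@np.c_[R,t])
    X=cv2.triangulatePoints(P[0],P[1],np.array(uvs[0],float),np.array(uvs[1],float)).ravel(); return np.round(X[:3]/X[3],1)
E
python3 - <<'E'
from h import *
t=cam("top");s=cam("side")
crop(t,240,180,120,90,6,"pics/t1.png");crop(t,370,120,80,140,4,"pics/t2.png")
crop(s,270,210,80,110,5,"pics/s1.png");crop(s,300,130,120,100,6,"pics/s2.png")
E
```

```text
(no output)
```

View pics/t1.png

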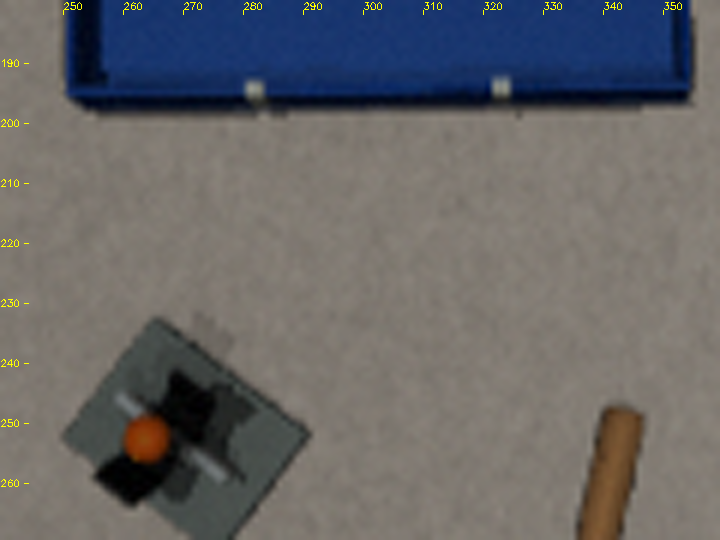

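View pics/t2.png

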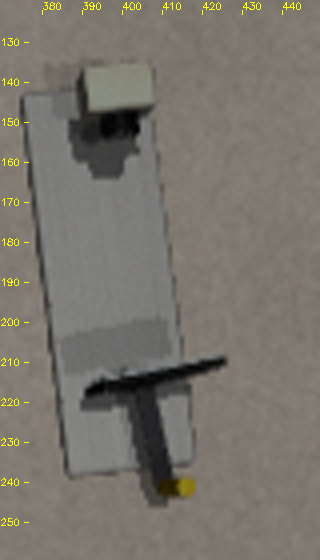

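View pics/s1.png

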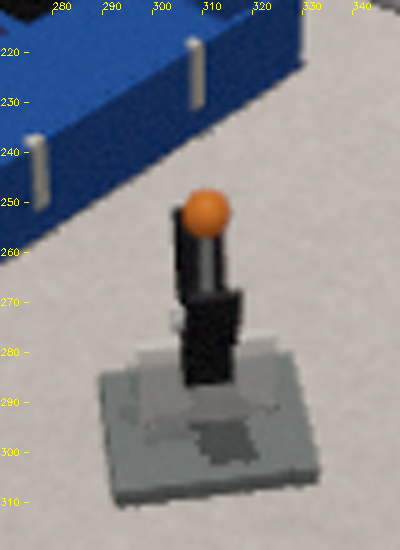

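View pics/s2.png

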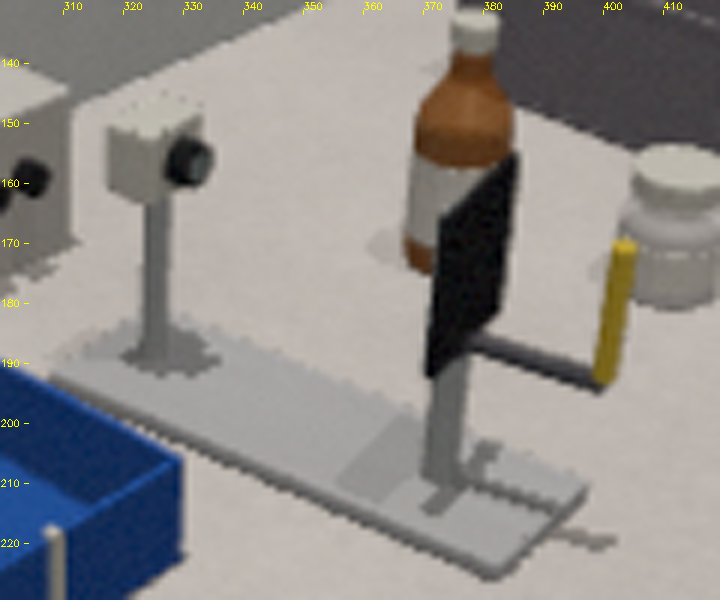

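Run:
```python
from h import *
t=cam("top");s=cam("side")
P=lambda n,*a:print(n,*a)
P("ball tri",tri([t,s],[(264,252.7),(310.7,252.1)]),px(t,264,252.7,132),px(s,310.7,252.1,132))
P("fin",px(t,259.2,245.3,60),px(t,279.5,259.5,60))
P("foot corners", [px(t,*p,12) for p in [(265.5,232.5),(291,251.8),(250.2,252.2)]])
P("stripes top", px(t,281.8,193.5,60),px(t,323,193,60)); P("side stripe",px(s,277,236.5,60),px(s,308.5,217.5,60))
P("rim outer corners",px(t,251.2,196,60),px(t,354.5,196,60))
P("handle",tri([t,s],[(416.3,241.3),(403.5,170.8)]),px(t,416.3,241.3,165),px(s,403.5,170.8,165),"bot",px(s,400.2,193.2,96))
P("frame top",px(t,391.5,217.5,174),px(t,426,209,174))
P("base",px(t,375,143.3,12),px(t,417.5,235.3,12),px(t,386.5,238.5,12))
P("lens side",px(s,331.5,157,132), px(t,400,150.5,132))
```

```text
ball tri [427.8 156.2 131.9] [427.7 156.1 132. ] [427.9 156.3 132. ]
fin [446.2 179.7  60. ] [409.3 125.2  60. ]
foot corners [array([481.7, 170.5,  12. ]), array([429.2,  99.3,  12. ]), array([427.3, 211.5,  12. ])]
stripes top [584.6 122.2  60. ] [586.7  12.   60. ]
side stripe [583.9 118.   60. ] [585.7   8.9  60. ]
rim outer corners [577.3 204.   60. ] [579.1 -72.3  60. ]
handle [ 458.3 -216.4  162.8] [ 458.2 -216.1  165. ] [ 456.5 -212.8  165. ] bot [ 455.4 -212.    96. ]
frame top [ 514.7 -155.5  174. ] [ 535.8 -238.7  174. ]
base [ 733.9 -132.1   12. ] [ 476.9 -248.1   12. ] [ 467.5 -162.9   12. ]
lens side [ 683.4 -181.4  132. ] [ 687.8 -183.7  132. ]
```

```bash
python3 -m jog '[[2.5,5.4,0,0,0,7,1],[5,10.8,0,0,0,14,1],[7.5,16.2,0,0,0,21,1],[10,21.6,0,0,0,28,1],[12.5,27,0,0,0,35.5,1]]' 20; python3 -m jog '[[2.5,5.4,0,0,0,0,1],[5,10.8,0,0,0,0,1],[7.5,16.2,0,0,0,0,1],[10,21.6,0,0,0,0,1],[11,27,0,0,0,0,1]]'
python3 - <<'E'
from h import *
s=read_state(); print(s["joints"],s["ee_pos"],s["eef_rot"])
t=cam("top")
crop(t,235,95,135,110,6,"pics/t3.png")
E
```

```text
time: 0.92
ee_pos: [326.9, -346.3, 231.5]
eef_rot: [3.141, 0.0, 0.939]
ft_force: [1.4, -1.7, 1.2]
finger_gap: 85.3
time: 1.55
ee_pos: [437.5, -76.0, 231.7]
eef_rot: [3.14, -0.001, 0.935]
ft_force: [0.6, 0.4, -0.5]
finger_gap: 85.2
[ 0.47012797  0.21421905 -0.44929254  2.03720488  0.11683047  0.91247781
 -0.67764875] [437.54895399 -76.02341232 231.70847246] [ 3.14026555e+00 -1.07377534e-03  9.34853720e-01]
```

View pics/t3.png

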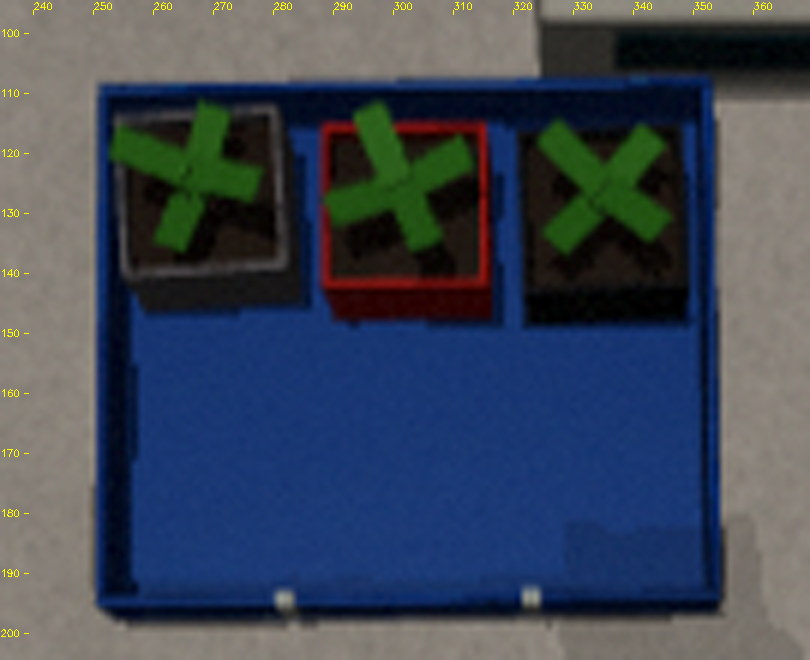

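The crop shows the tray's outer rim corners near (251,109), (353.5,107), (354.5,196) and (251,195.5), and the stripes at (282,194.5) and (323,194).

Run:
```python
from h import *
t=cam("top")
f=lambda a,b:px(t,235+a/6-.5,95+b/6-.5,60)
C=[f(*p) for p in [(99,87),(713,77),(719,607),(98,606)]]
print(C, np.mean(C,0)); print(f(284,600),f(531,597))
m=np.array([[l[0],l[1]] for l in C])
r=cv2.minAreaRect(m.astype(np.float32));print(r)
```

```text
[array([816. , 210.2,  60. ]), array([822.1, -68.7,  60. ]), array([580. , -71.8,  60. ]), array([578.7, 205. ,  60. ])] [699.2    68.675  60.   ]
[581.9 122.   60. ] [584.   11.9  60. ]
((698.0240478515625, 68.10299682617188), (242.10989379882812, 278.96673583984375), 1.2529476881027222)
```

```bash
python3 -m jog '[[-0.2,6,0,0,0,0,1],[-0.4,12,0,0,0,0,1],[-0.6,18,0,0,0,0,1],[-0.8,23.3,0,0,0,0,1],[-0.8,23.3,0,0,0,0,1]]'; python3 -m jog '[[0,0,0,0,0,0,1],[0,0,0,0,0,0,1]]';python3 - <<'E'
from h import *
s=read_state(); print(s["ee_pos"],s["eef_rot"],s["ft_force"])
crop(cam("side"),240,150,140,160,4,"pics/s3.png")
crop(cam("top"),220,200,100,90,6,"pics/t4.png")
E
```

```text
time: 2.28
ee_pos: [427.8, 158.8, 231.7]
eef_rot: [-3.141, -0.002, 0.941]
ft_force: [-1.0, -0.0, 0.8]
finger_gap: 86.0
time: 2.52
ee_pos: [428.5, 153.0, 231.1]
eef_rot: [3.141, 0.001, 0.932]
ft_force: [-1.0, -0.2, -0.2]
finger_gap: 85.5
[428.52154708 153.01680759 231.11953401] [3.14121383e+00 9.90145942e-04 9.31512778e-01] [-0.96159303 -0.18497257 -0.23463485]
```

View pics/s3.png

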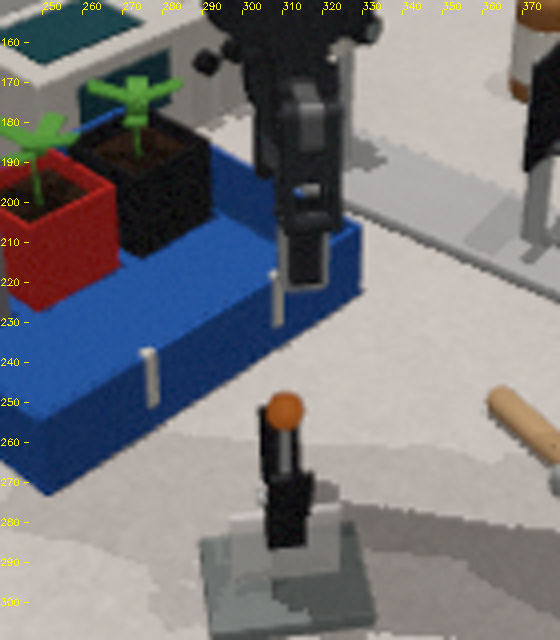

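View pics/t4.png

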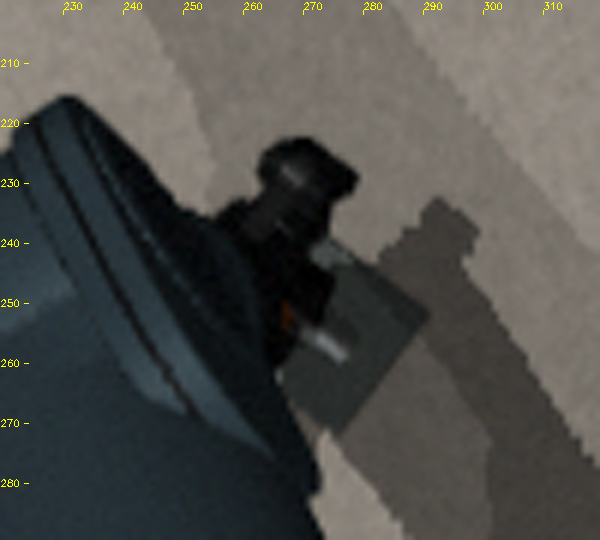

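The side view shows the open gripper hanging over the clip, with the ball at (308.5,252) and the fingers near (315,210). The closing axis lines up with the clip, so I'll descend.

```bash
python3 -m jog '[[-0.05,0.1,-4,0,0,0,1],[-0.05,0.1,-8,0,0,0,1],[-0.05,0.1,-9,0,0,0,1],[-0.05,0.1,-9,0,0,0,1],[-0.05,0.1,-9,0,0,0,1]]' ;python3 - <<'E'
from h import *
s=read_state(); print(s["ee_pos"],s["eef_rot"],s["ft_force"])
crop(cam("side"),260,180,110,120,5,"pics/s4.png")
E
```

```text
time: 3.25
ee_pos: [428.8, 156.2, 142.6]
eef_rot: [3.14, -0.002, 0.934]
ft_force: [-1.1, -0.4, 0.8]
finger_gap: 85.9
[428.83550624 156.23664002 142.61348074] [ 3.14013442e+00 -1.85892153e-03  9.34027035e-01] [-1.11925992 -0.35837796  0.79536346]
```

View pics/s4.png

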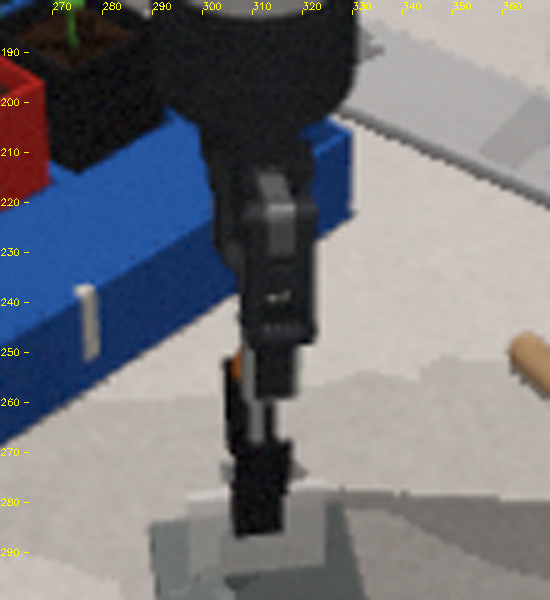

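```bash
python3 -m jog '[[0,0,-2.5,0,0,0,1],[0,0,-5,0,0,0,1],[0,0,-5.5,0,0,0,1],[0,0,-5.5,0,0,0,1]]' ; python3 -m jog '[[0,0,0,0,0,0,0],[0,0,0,0,0,0,0],[0,0,0,0,0,0,0],[0,0,0,0,0,0,0],[0,0,0,0,0,0,0]]' 20;python3 - <<'E'
from h import *
s=read_state(); print(s["ee_pos"],s["eef_rot"],s["ft_force"],s["finger_gap"])
crop(cam("side"),260,200,110,120,5,"pics/s5.png")
E
```

```text
time: 3.8
ee_pos: [428.2, 156.2, 87.0]
eef_rot: [3.141, -0.001, 0.934]
ft_force: [-0.6, 0.2, -0.1]
finger_gap: 85.3
time: 4.42
ee_pos: [428.8, 156.6, 87.5]
eef_rot: [3.14, -0.002, 0.934]
ft_force: [-1.7, -0.7, 8.8]
finger_gap: 32.9
[428.84899754 156.56419201  87.52357585] [ 3.14012078e+00 -2.03083802e-03  9.34433143e-01] [-1.74244373 -0.66586952  8.75123748] 32.854010505351546
```

View pics/s5.png

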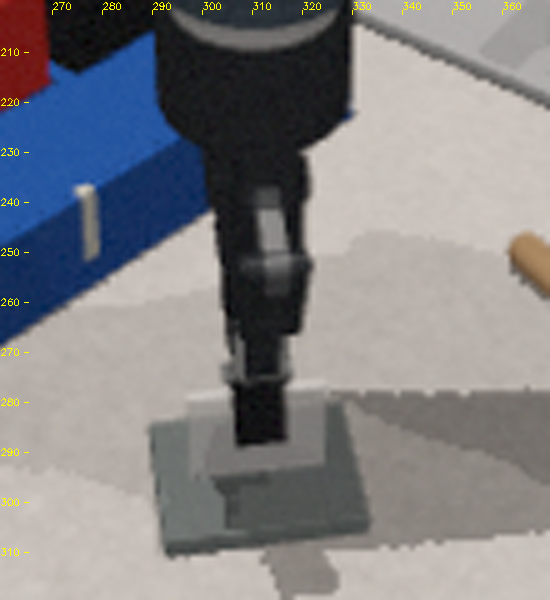

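The gap reads 32.9 mm with the fingers on both tails, so the clip is fully squeezed. Now I'll lift it.

```bash
python3 -m jog '[[0,0,2,0,0,0,0],[0,0,4,0,0,0,0],[0,0,6,0,0,0,0],[0,0,7,0,0,0,0],[0,0,7,0,0,0,0]]'
python3 - <<'E'
from h import *
s=read_state(); print(s["ee_pos"],s["eef_rot"],s["ft_force"],s["finger_gap"])
crop(cam("side"),260,170,110,130,5,"pics/s6.png")
E
```

```text
time: 5.1
ee_pos: [428.2, 156.0, 156.7]
eef_rot: [3.141, -0.001, 0.934]
ft_force: [-0.6, 0.3, -0.8]
finger_gap: 32.5
[428.15193882 155.9721021  156.74878555] [ 3.14066046e+00 -9.30446486e-04  9.34202464e-01] [-0.55289637  0.27999896 -0.76320226] 32.52595209694063
```

View pics/s6.png

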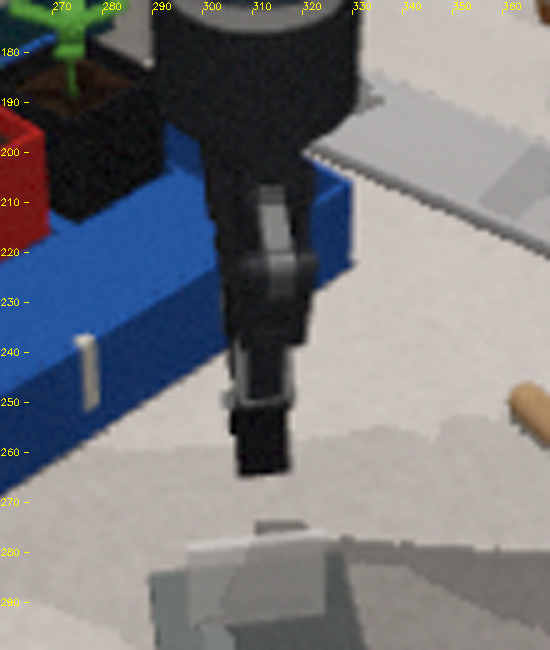

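The clip came free of the fin and hangs upright in the fingers near (311,255). Now I'll carry it above the rim.

```bash
python3 -m jog '[[3,-1.8,0.5,0,0,7.5,0],[6.2,-3.6,0.5,0,0,15,0],[9.3,-5.4,0.5,0,0,22.5,0],[12.4,-7.2,0.5,0,0,30,0],[15.4,-9,0.5,0,0,37.5,0]]' ; python3 -m jog '[[0,0,0,0,0,0,0],[0,0,0,0,0,0,0],[0,0,0,0,0,0,0]]'
python3 - <<'E'
from h import *
s=read_state(); print(s["ee_pos"],s["eef_rot"],s["ft_force"],s["finger_gap"])
c=cam("side")
print(proj(c,[582,66.5,132]),proj(c,[582,66.5,60]))
crop(c,230,120,120,140,5,"pics/s7.png")
crop(cam("top"),240,130,130,90,6,"pics/t7.png")
E
```

```text
time: 5.78
ee_pos: [582.1, 65.2, 160.0]
eef_rot: [-3.14, 0.0, 1.593]
ft_force: [0.1, 0.3, -0.8]
finger_gap: 33.1
time: 6.15
ee_pos: [580.7, 66.9, 161.0]
eef_rot: [-3.141, -0.0, 1.59]
ft_force: [-0.5, -0.6, -0.7]
finger_gap: 33.2
[580.70249599  66.88745642 160.95475627] [-3.14053531e+00 -2.31558463e-05  1.59007469e+00] [-0.46646803 -0.58821276 -0.69526734] 33.23319752699104
[292.4 204.1] [293.2 227.7]
```

View pics/s7.png

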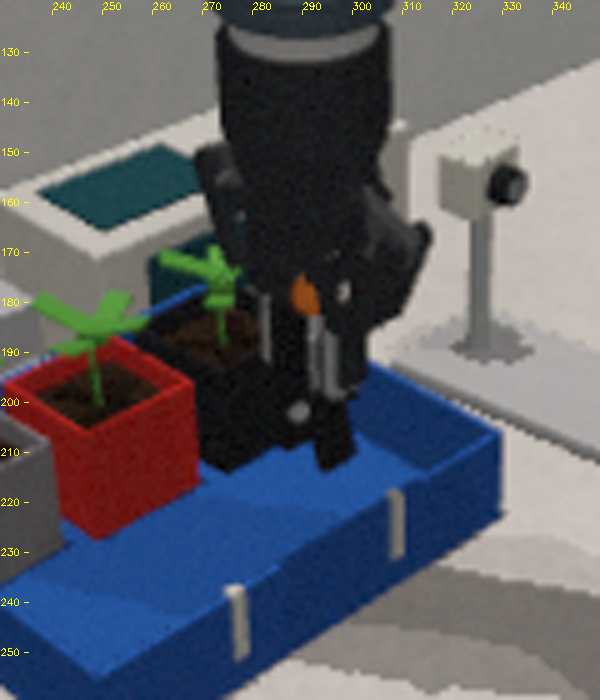

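View pics/t7.png

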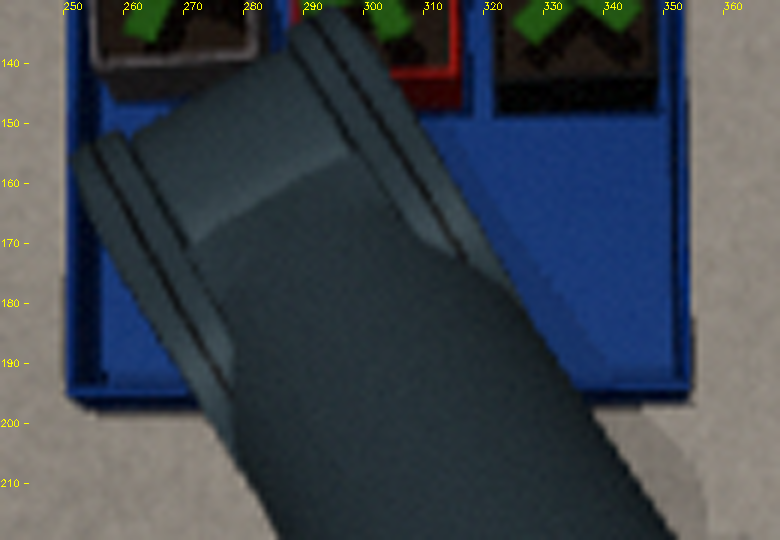

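```bash
python3 -m jog '[[0.05,0,-2,0,0,0,0],[0.05,0,-4,0,0,0,0],[0.05,0,-5.5,0,0,0,0],[0.05,0,-5.5,0,0,0,0]]'
python3 - <<'E'
from h import *
s=read_state(); print(s["ee_pos"],s["eef_rot"],s["ft_force"],s["finger_gap"])
c=cam("side")
crop(c,230,160,120,120,6,"pics/s8.png")
E
```

```text
time: 6.75
ee_pos: [580.9, 65.8, 104.4]
eef_rot: [-3.138, 0.0, 1.589]
ft_force: [-0.5, -0.6, -0.8]
finger_gap: 32.9
[580.94856341  65.76137179 104.36182748] [-3.13823715e+00  2.86728219e-04  1.58921111e+00] [-0.53511596 -0.60200038 -0.78433234] 32.851603562920346
```

View pics/s8.png

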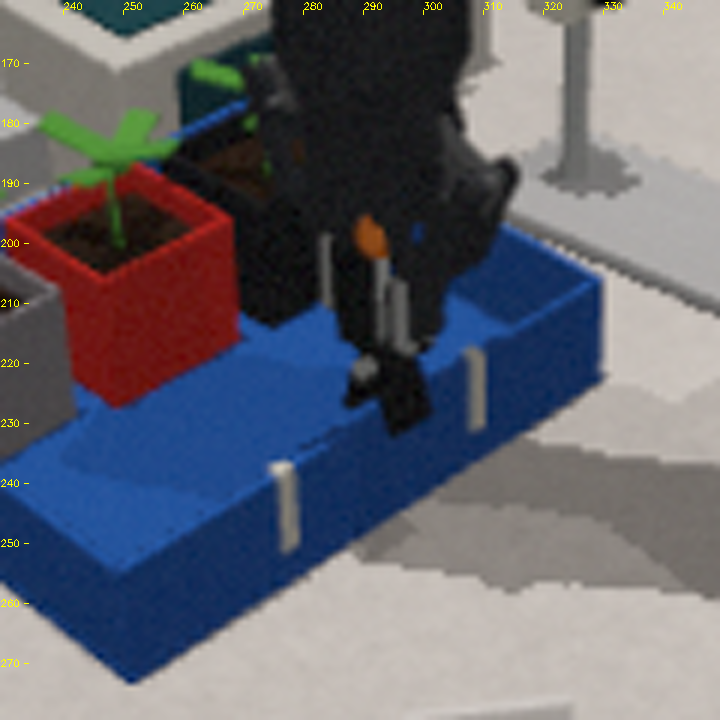

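The open jaws appear to straddle the rim, with the near jaw at (295,229), the far jaw at (289,224) and no contact force. I'll lower the rest of the way.

```bash
python3 -m jog '[[0.05,0.05,-0.7,0,0,0,0],[0.05,0.05,-1.4,0,0,0,0],[0.05,0.05,-1.8,0,0,0,0],[0.05,0.05,-1.8,0,0,0,0],[0.05,0.05,-1.8,0,0,0,0]]'
python3 - <<'E'
from h import *
s=read_state(); print(s["ee_pos"],s["eef_rot"],s["ft_force"],s["finger_gap"])
c=cam("side")
crop(c,230,160,120,120,6,"pics/s9.png")
E
```

```text
time: 7.42
ee_pos: [582.8, 66.5, 88.4]
eef_rot: [3.141, -0.0, 1.589]
ft_force: [0.4, -0.3, -2.0]
finger_gap: 33.3
[582.80095569  66.46789982  88.38581343] [ 3.14147169e+00 -7.22188265e-06  1.58889281e+00] [ 0.39764964 -0.28684306 -1.99724617] 33.27807911052837
```

View pics/s9.png

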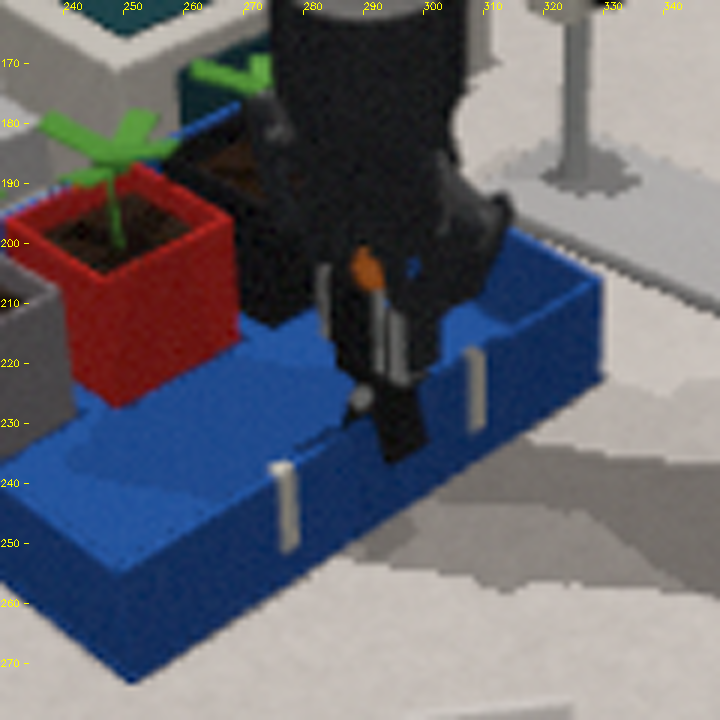

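```bash
python3 -m jog '[[0,0,-0.1,0,0,0,0],[0,0,-0.2,0,0,0,0],[0,0,-0.2,0,0,0,0],[0,0,-0.2,0,0,0,0]]'
```

```text
time: 7.98
ee_pos: [583.0, 66.5, 87.6]
eef_rot: [3.141, 0.001, 1.589]
ft_force: [-4.1, -0.6, 11.2]
finger_gap: 33.3
```

The force has risen to 11 N up at z = 87.6, so the saddle is resting on the rim. Releasing now.

```bash
python3 -m jog '[[0,0,0,0,0,0,0.6],[0,0,0,0,0,0,1],[0,0,0,0,0,0,1],[0,0,0,0,0,0,1],[0,0,0,0,0,0,1]]'
python3 - <<'E'
from h import *
s=read_state(); print(s["ee_pos"],s["ft_force"],s["finger_gap"])
c=cam("side")
crop(c,230,160,120,120,6,"pics/s10.png")
E
```

```text
time: 8.6
ee_pos: [582.8, 66.4, 86.3]
eef_rot: [-3.142, 0.0, 1.589]
ft_force: [-0.2, 0.8, -0.2]
finger_gap: 85.4
[582.76410939  66.44557875  86.25079879] [-0.19465993  0.79288104 -0.22883871] 85.43369290416213
```

View pics/s10.png

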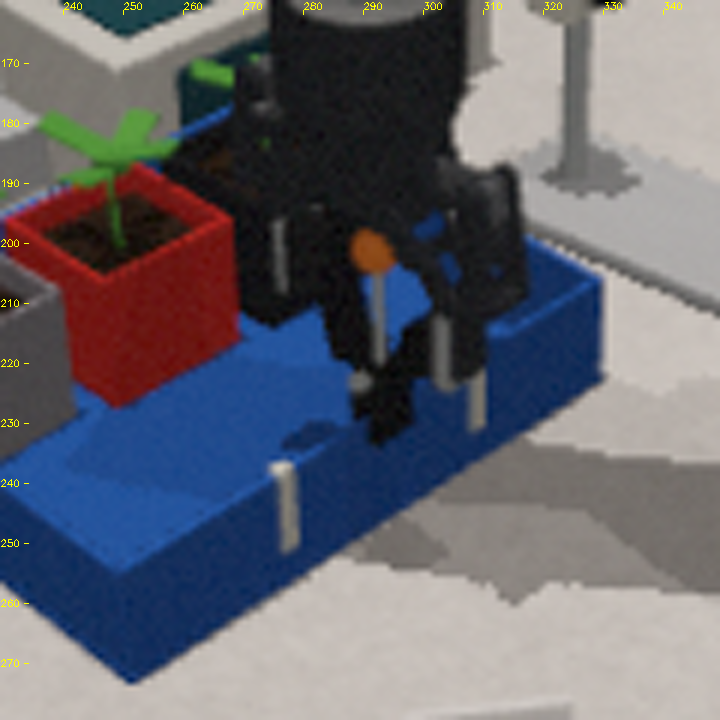

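The clip is released and upright on the rim, with the ball at (291.7,201.2), which is about 3 px higher than I expected. I'll raise the gripper and check with both cameras.

```bash
python3 -m jog '[[0,0,3,0,0,0,1],[0,0,6,0,0,0,1],[0,0,10,0,0,0,1],[0,0,14,0,0,0,1],[0,0,16,0,0,0,1]]'; python3 -m jog '[[0,-6,0,0,0,-10,1],[0,-12,0,0,0,-20,1],[-2,-18,0,0,0,-30,1],[-4,-24,0,0,0,-40,1],[-7,-28,0,0,0,-50,1]]'
python3 - <<'E'
from h import *
s=read_state(); print(s["ee_pos"],s["ft_force"],s["finger_gap"])
c=cam("side");t=cam("top")
crop(c,230,160,120,120,6,"pics/s11.png")
crop(t,255,160,90,60,8,"pics/t11.png")
E
```

```text
time: 9.28
ee_pos: [583.5, 66.8, 248.4]
eef_rot: [3.139, -0.0, 1.589]
ft_force: [0.5, -0.1, 0.2]
finger_gap: 85.2
time: 9.9
ee_pos: [511.4, -216.7, 245.4]
eef_rot: [-3.141, 0.001, 0.708]
ft_force: [1.3, -0.1, -0.6]
finger_gap: 84.9
[ 511.40803218 -216.65974429  245.41191257] [ 1.28150019 -0.12655546 -0.61843251] 84.89682792369207
```

View pics/s11.png

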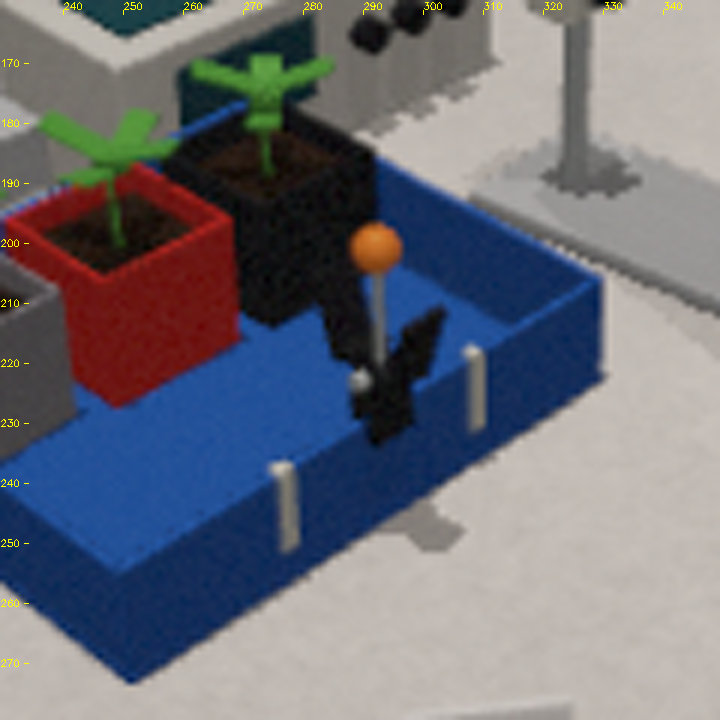

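View pics/t11.png

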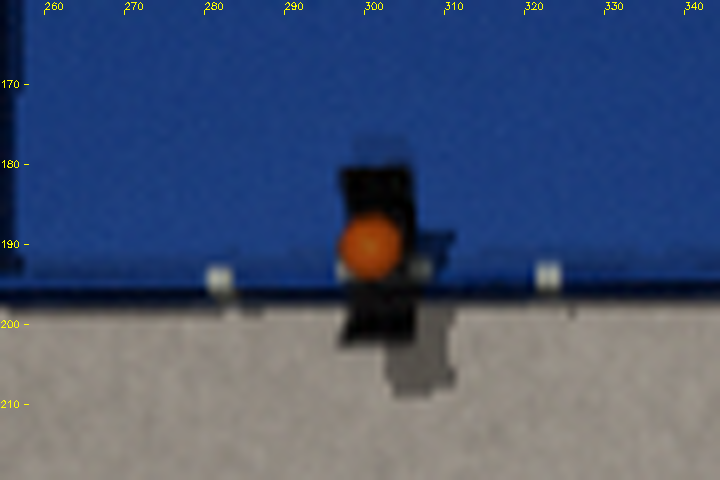

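Run:
```python
from h import *
c=cam("side");t=cam("top")
def blob(c,x0,y0,w,h):
    hsv=cv2.cvtColor(c["color"],cv2.COLOR_BGR2HSV)[y0:y0+h,x0:x0+w]
    m=(cv2.inRange(hsv,(3,140,90),(20,255,255))>0); y,x=np.nonzero(m); return x.mean()+x0,y.mean()+y0,m.sum()
b=blob(c,280,190,25,22);a=blob(t,285,175,30,30);print(b,a)
print(tri([t,c],[a[:2],b[:2]]),px(c,*b[:2],132),px(t,*a[:2],132),px(t,*a[:2],137), px(c,*b[:2],137))
print(proj(c,[582,67,132]),proj(t,[582,67,132]))
# side-view jaws bottom/saddle
print(proj(c,[580,78,40]),proj(c,[580,56,40]))
print(proj(c,[574.5,78,40]),proj(c,[574.5,56,40]),proj(c,[574.5,78,44]),proj(c,[574.5,56,44]))
```

```text
(np.float64(292.15384615384613), np.float64(200.75), np.int64(52)) (np.float64(300.9268292682927), np.float64(190.46341463414635), np.int64(41))
[583.1  65.8 140.9] [593.2  57.2 132. ] [584.1  66.3 132. ] [583.5  66.  137. ] [587.7  62.1 137. ]
[292.3 204.2] [300.6 191.3]
[290.5 236.3] [296.9 232.4]
[292.  237.3] [298.4 233.4] [291.9 236. ] [298.3 232.2]
```

Both cameras put the ball at z ≈ 141, so the clip is about 9 mm too high. The pads swing back as they open and probably dragged it up. I'll go back, re-squeeze it, press it down, and then keep descending as I open.

```bash
python3 -m jog '[[3,4,0,0,0,10,1],[5,10,0,0,0,20,1],[7,16,0,0,0,30,1],[7,22,0,0,0,40,1],[7,28,0,0,0,50,1]]'; python3 -m jog '[[0,0,-4,0,0,0,1],[0,0,-8,0,0,0,1],[0,0,-12,0,0,0,1],[0,0,-15,0,0,0,1],[0,0,-15,0,0,0,1]]'; python3 -m jog '[[0,0,0,0,0,0,1],[0,0,0,0,0,0,0],[0,0,0,0,0,0,0],[0,0,0,0,0,0,0],[0,0,0,0,0,0,0]]' 20;  python3 - <<'E'
from h import *
s=read_state(); print(s["ee_pos"],s["eef_rot"],s["ft_force"],s["finger_gap"])
crop(cam("side"),230,160,120,120,6,"pics/s12.png")
E
```

```text
time: 10.72
ee_pos: [582.5, 70.8, 246.1]
eef_rot: [-3.142, -0.001, 1.599]
ft_force: [0.8, -0.2, -0.5]
finger_gap: 85.4
time: 11.35
ee_pos: [580.7, 68.0, 94.1]
eef_rot: [-3.137, -0.001, 1.592]
ft_force: [-0.1, 0.5, 0.1]
finger_gap: 85.3
time: 11.98
ee_pos: [583.4, 66.5, 97.4]
eef_rot: [3.14, 0.0, 1.589]
ft_force: [-1.0, -0.5, 6.9]
finger_gap: 33.3
[583.35047109  66.48484413  97.38491465] [3.14024031e+00 1.84550190e-04 1.58870249e+00] [-1.0173037  -0.50483702  6.9178097 ] 33.29481326643514
```

View pics/s12.png

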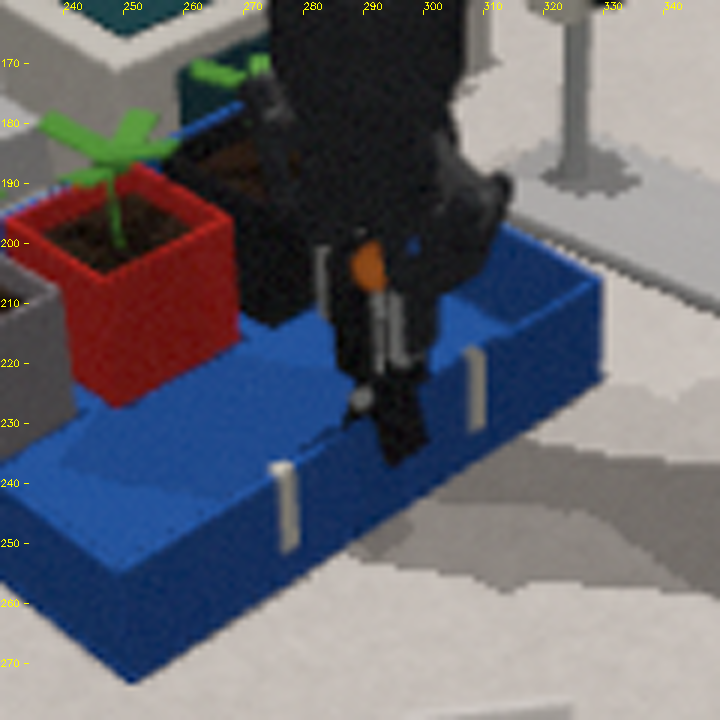

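Closing the fingers pushed the clip back down, and the force is 6.9 N up. Now I'll open in small steps while descending.

```bash
python3 -m jog '[[0,0,-0.2,0,0,0,0.4],[0,0,-0.4,0,0,0,0.46],[0,0,-0.6,0,0,0,0.52],[0,0,-0.8,0,0,0,0.58],[0,0,-1,0,0,0,0.64]]'; python3 -m jog '[[0,0,-0.1,0,0,0,0.7],[0,0,-0.2,0,0,0,0.76],[0,0,-0.2,0,0,0,0.88],[0,0,-0.2,0,0,0,1],[0,0,-0.2,0,0,0,1]]'
python3 - <<'E'
from h import *
s=read_state(); print(s["ee_pos"],s["eef_rot"],s["ft_force"],s["finger_gap"])
crop(cam("side"),230,160,120,120,6,"pics/s13.png")
E
```

```text
time: 12.65
ee_pos: [582.8, 66.4, 86.0]
eef_rot: [3.141, -0.0, 1.589]
ft_force: [1.4, 0.3, 1.0]
finger_gap: 54.8
time: 13.28
ee_pos: [582.8, 66.4, 84.3]
eef_rot: [3.142, 0.0, 1.589]
ft_force: [0.0, 0.1, 0.0]
finger_gap: 85.1
[582.78435482  66.44074559  84.34605777] [3.14150782e+00 6.32520226e-05 1.58894653e+00] [0.00727072 0.10288216 0.01705275] 85.13958915884035
```

View pics/s13.png

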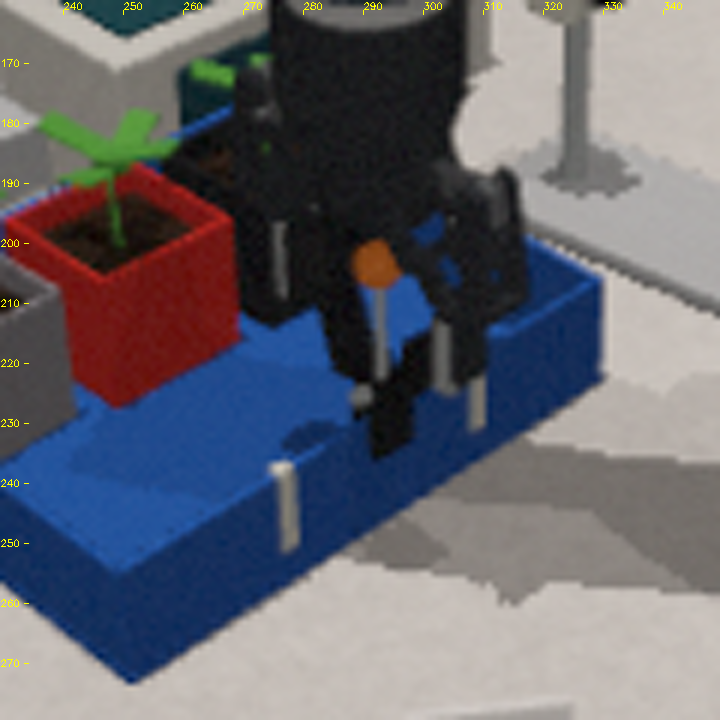

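The ball is now lower, near (292,203.5). I'll raise the gripper, move aside and measure again.

```bash
python3 -m jog '[[0,0,3,0,0,0,1],[0,0,6,0,0,0,1],[0,0,10,0,0,0,1],[0,0,14,0,0,0,1],[0,0,16,0,0,0,1]]'; python3 -m jog '[[0,-6,0,0,0,-10,1],[0,-12,0,0,0,-20,1],[-2,-18,0,0,0,-30,1],[-4,-24,0,0,0,-40,1],[-7,-28,0,0,0,-50,1]]'
python3 - <<'E'
from h import *
c=cam("side");t=cam("top")
def blob(c,x0,y0,w,h):
    hsv=cv2.cvtColor(c["color"],cv2.COLOR_BGR2HSV)[y0:y0+h,x0:x0+w]
    m=(cv2.inRange(hsv,(3,140,90),(20,255,255))>0); y,x=np.nonzero(m); return x.mean()+x0,y.mean()+y0,m.sum()
b=blob(c,280,190,25,22);a=blob(t,285,175,30,30);print(b,a)
print(tri([t,c],[a[:2],b[:2]]),px(c,*b[:2],132),px(t,*a[:2],132))
crop(c,230,160,120,120,6,"pics/s14.png")
s=read_state(); print(s["ee_pos"],s["eef_rot"],s["joints"])
E
```

```text
time: 13.95
ee_pos: [583.5, 66.8, 246.4]
eef_rot: [3.139, -0.0, 1.589]
ft_force: [-0.5, -1.2, -0.1]
finger_gap: 85.4
time: 14.58
ee_pos: [511.4, -216.7, 243.4]
eef_rot: [-3.141, 0.001, 0.708]
ft_force: [0.4, 0.1, 0.9]
finger_gap: 85.4
(np.float64(292.36538461538464), np.float64(203.42307692307693), np.int64(52)) (np.float64(301.12820512820514), np.float64(190.87179487179486), np.int64(39))
[583.   65.7 133.2] [584.3  64.6 132. ] [583.1  65.8 132. ]
[ 508.29460027 -220.30509147  243.06338699] [-3.14100665  0.00545188  0.7029357 ] [ 0.67453734  0.39933639 -0.44880729  1.76129569  0.20293767  1.02981968
 -0.71711942]
```

View pics/s14.png

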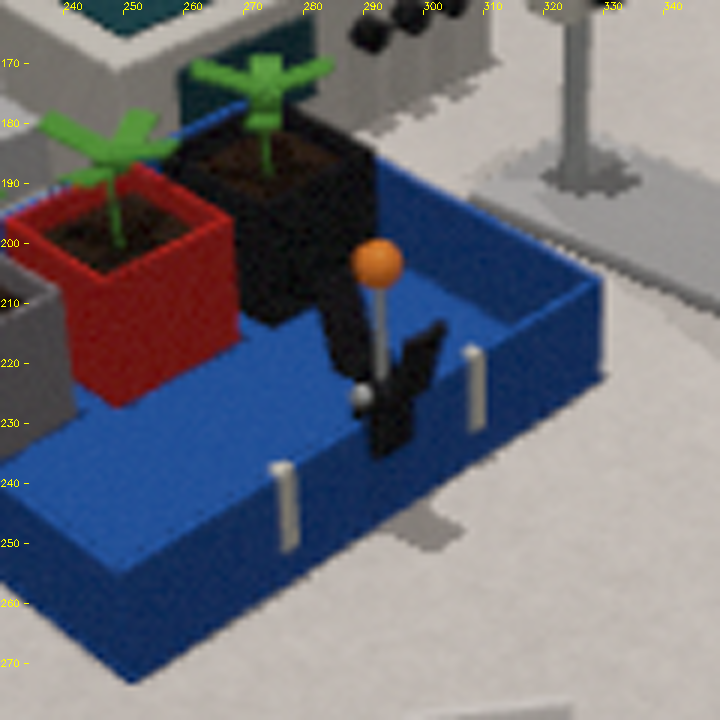

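The ball is at (583.0, 65.7, 133.2), so the origin is at 61 mm: home, upright and between the stripes. Now I'll move over the handle.

```bash
python3 -m jog '[[-3,0.3,0,0,0,0,1],[-5,0.5,0,0,0,1,1],[-5,0.5,0,0,0,2,1],[-5,0.5,0,0,0,2,1],[-5,0.5,0,0,0,2,1]]'
python3 - <<'E'
from h import *
s=read_state(); print(s["ee_pos"],s["eef_rot"],s["joints"])
c=cam("side");t=cam("top")
crop(c,330,90,120,130,5,"pics/s15.png");crop(t,365,170,100,90,6,"pics/t15.png")
E
```

```text
time: 15.3
ee_pos: [463.6, -208.3, 244.2]
eef_rot: [-3.142, -0.0, 0.752]
ft_force: [-0.6, 0.3, 0.4]
finger_gap: 85.4
[ 463.55663542 -208.31557574  244.16543019] [-3.14157869e+00 -4.84142909e-04  7.51716492e-01] [ 0.72706433  0.31870892 -0.47564504  1.87363665  0.17206008  0.98923466
 -0.64208281]
```

View pics/s15.png

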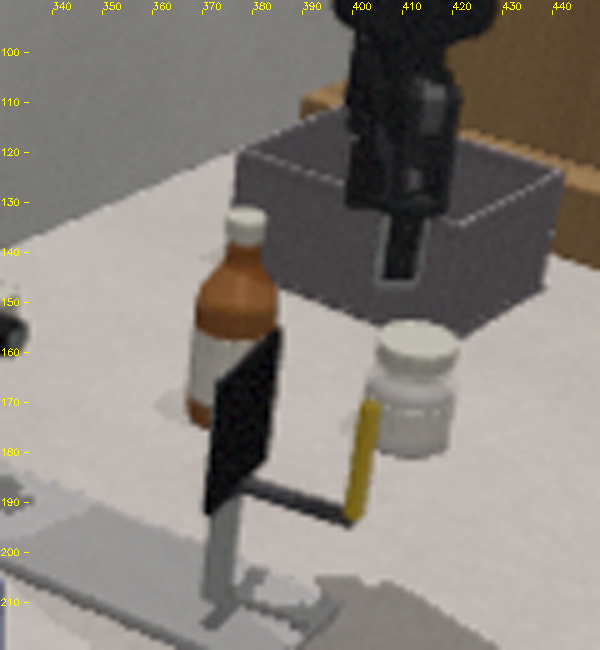

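View pics/t15.png

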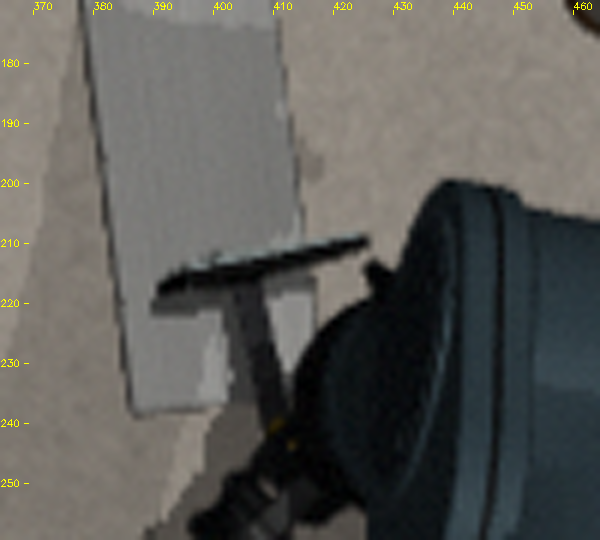

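The gripper is above the handle, whose top is at side pixel (403,170), with fingers clear of the frame. I'll correct by (-5.5, -7) mm and descend.

```bash
python3 -m jog '[[-0.55,-0.7,0,0,0,0,1],[-0.55,-0.7,-3,0,0,0,1],[-0.55,-0.7,-5.5,0,0,0,1],[-0.55,-0.7,-5.5,0,0,0,1]]'
python3 - <<'E'
from h import *
s=read_state(); print(s["ee_pos"],s["eef_rot"],s["ft_force"])
c=cam("side");t=cam("top")
crop(c,330,100,120,120,5,"pics/s16.png");crop(t,365,170,100,90,6,"pics/t16.png")
E
```

```text
time: 15.9
ee_pos: [455.7, -215.6, 187.9]
eef_rot: [-3.138, 0.002, 0.751]
ft_force: [0.7, -0.3, 1.0]
finger_gap: 85.2
[ 455.67446416 -215.56621954  187.87772308] [-3.13810599e+00  1.59718713e-03  7.50818448e-01] [ 0.66458681 -0.31745113  0.95616724]
```

View pics/s16.png

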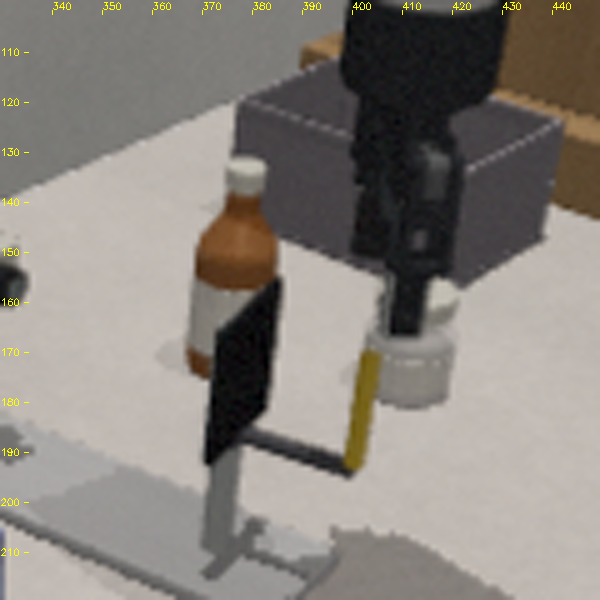

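View pics/t16.png

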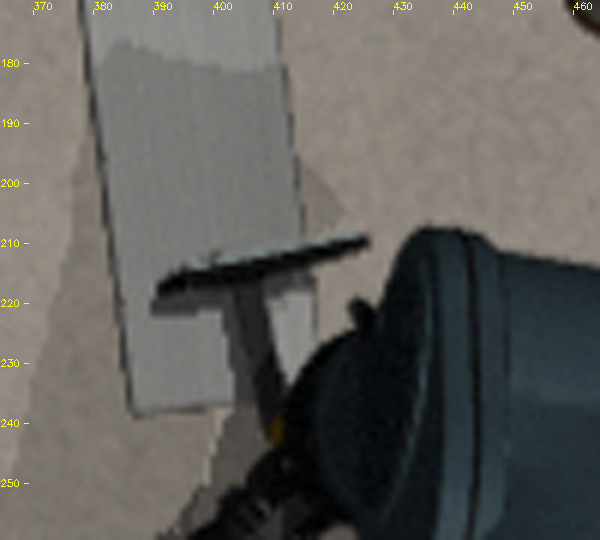

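Run:
```python
from h import *
s=read_state(); p=s["ee_pos"];print(p)
c=cam("side");t=cam("top")
y=s["eef_rot"][2]; d=np.array([-np.sin(y),np.cos(y),0])
for k in (42,48): print(proj(c,p+d*k+[0,0,13]))
print(proj(c,[458,-215.5,165]),proj(c,[458,-215.5,96]),proj(t,[458,-215.5,165]))
```

```text
[ 457.48476225 -215.92442903  189.90447654]
[408.6 165.3]
[409.1 166.4]
[403.6 170.2] [400.2 192.3] [416.1 241.4]
```

The projected finger tip (409,166) and handle (403.6,170.2) both match the picture. Descending to grip height.

```bash
python3 -m jog '[[0.05,0,-2,0,0,0,1],[0.05,0,-4,0,0,0,1],[0.05,0,-6,0,0,0,1],[0.05,0,-6.3,0,0,0,1],[0.05,0,-6.3,0,0,0,1]]'
python3 - <<'E'
from h import *
s=read_state(); print(s["ee_pos"],s["eef_rot"],s["ft_force"])
c=cam("side")
crop(c,330,120,120,100,6,"pics/s17.png")
E
```

```text
time: 16.73
ee_pos: [458.4, -215.8, 127.1]
eef_rot: [3.14, -0.0, 0.751]
ft_force: [0.4, 0.0, 0.3]
finger_gap: 85.0
[ 458.36625506 -215.79424865  127.13984241] [ 3.14046548e+00 -4.44771942e-04  7.51125528e-01] [0.37532373 0.01222465 0.29672825]
```

View pics/s17.png

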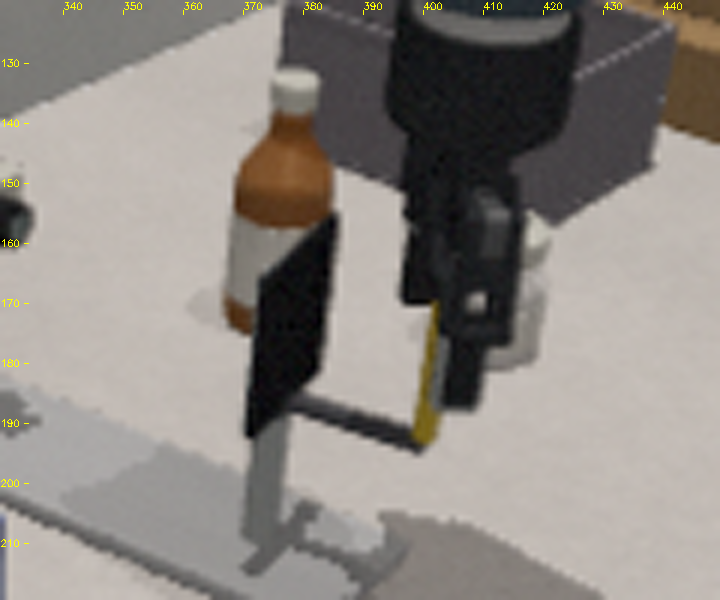

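The handle stands between the fingers, both clear of the frame. Closing now.

```bash
python3 -m jog '[[0,0,0,0,0,0,0],[0,0,0,0,0,0,0],[0,0,0,0,0,0,0],[0,0,0,0,0,0,0],[0,0,0,0,0,0,0]]' 25; python3 -m jog '[[0,0,0,0,0,0,0],[0,0,0,0,0,0,0]]'
python3 - <<'E'
from h import *
s=read_state(); print(s["ee_pos"],s["eef_rot"],s["ft_force"])
c=cam("side");t=cam("top")
crop(c,330,120,120,100,6,"pics/s18.png");crop(t,365,170,100,90,6,"pics/t18.png")
E
```

```text
time: 17.4
ee_pos: [458.4, -216.3, 126.5]
eef_rot: [3.14, -0.0, 0.751]
ft_force: [1.4, -2.3, 0.1]
finger_gap: 11.2
time: 17.65
ee_pos: [458.3, -216.1, 126.5]
eef_rot: [3.14, -0.0, 0.751]
ft_force: [2.3, -4.5, 0.0]
finger_gap: 11.4
[ 458.31299434 -216.13776885  126.50044142] [ 3.14021193e+00 -3.48999096e-04  7.50866907e-01] [ 2.32340046 -4.5106374   0.03160638]
```

View pics/s18.png

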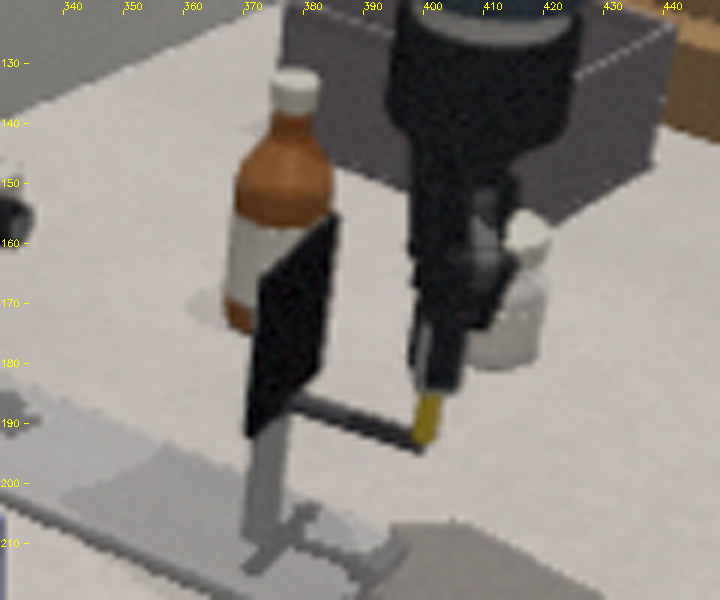

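View pics/t18.png

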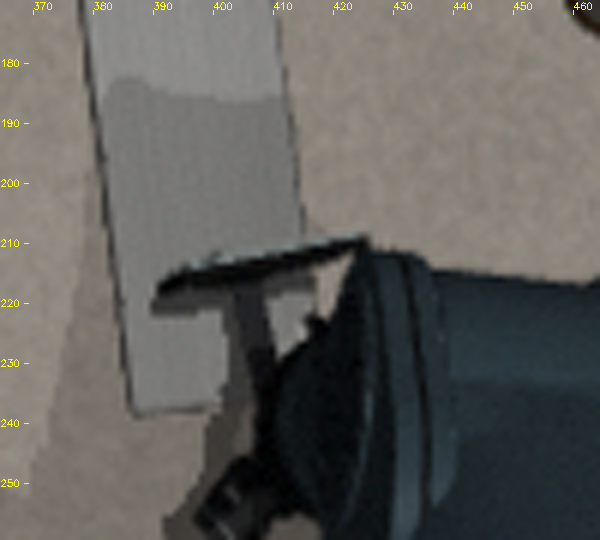

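Gap is 11.4 mm: the handle is gripped. Now I'll swing it along the 75 mm arc.

```bash
python3 -m jog '[[0.1,-0.38,0,0,0,0,0],[0.2,-0.75,0,0,0,0,0],[0.35,-1.12,0,0,0,0,0],[0.5,-1.5,0,0,0,0,0],[0.67,-1.85,0,0,0,0,0]]'; python3 -m jog '[[0.18,-0.35,0,0,0,0,0],[0.38,-0.67,0,0,0,0,0],[0.58,-1,0,0,0,0,0],[0.88,-1.35,0,0,0,0,0],[1.18,-1.7,0,0,0,0,0]]';python3 -m jog '[[0,0,0,0,0,0,0],[0,0,0,0,0,0,0],[0,0,0,0,0,0,0]]'
python3 - <<'E'
from h import *
s=read_state(); print(s["ee_pos"],s["eef_rot"],s["ft_force"],s["finger_gap"])
c=cam("side");t=cam("top")
crop(c,330,120,120,100,6,"pics/s19.png");crop(t,365,170,100,90,6,"pics/t19.png")
E
```

```text
time: 18.38
ee_pos: [464.4, -234.1, 126.4]
eef_rot: [-3.141, 0.0, 0.751]
ft_force: [-0.1, 2.5, 5.1]
finger_gap: 11.1
time: 19.0
ee_pos: [475.7, -251.1, 126.4]
eef_rot: [-3.14, 0.001, 0.751]
ft_force: [-1.6, 1.5, 7.2]
finger_gap: 10.7
time: 19.38
ee_pos: [475.6, -251.0, 126.3]
eef_rot: [-3.14, 0.001, 0.751]
ft_force: [-1.9, 1.9, 6.4]
finger_gap: 11.1
[ 475.61610423 -251.02450753  126.33831059] [-3.14032252e+00  9.03498679e-04  7.50992252e-01] [-1.88337455  1.85328295  6.4146582 ] 11.124350285022215
```

View pics/s19.png

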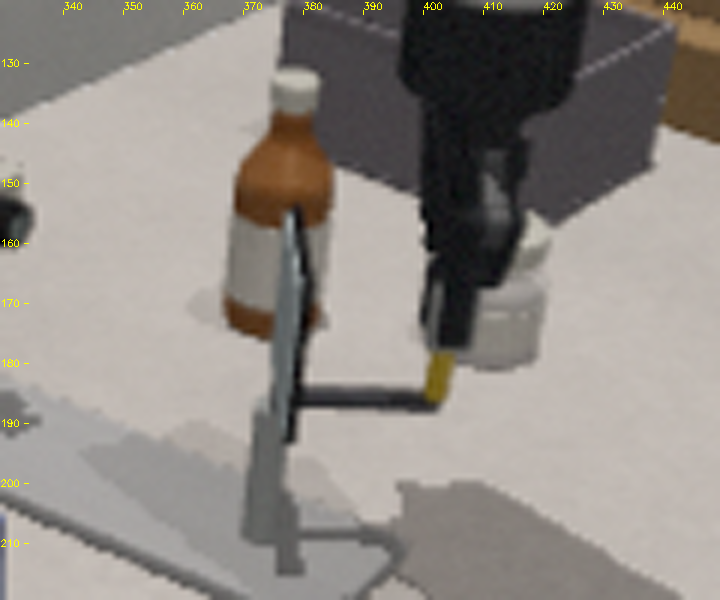

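View pics/t19.png

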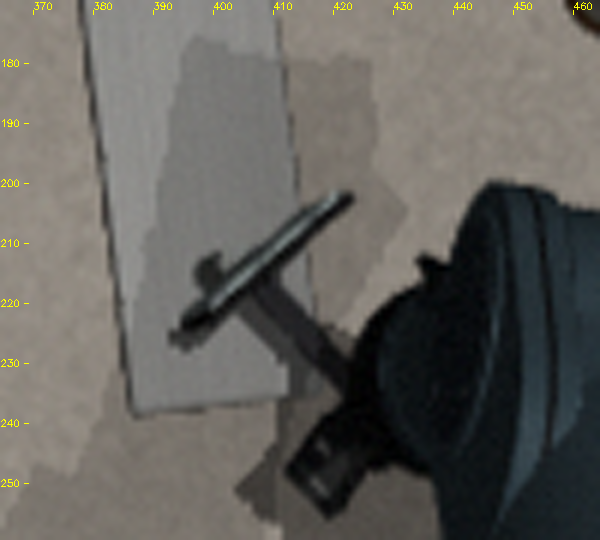

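Run:
```python
from h import *
t=cam("top");c=cam("side")
im=t["color"]
crop(t,365,125,70,120,5,"pics/t20.png")
f=lambda a,b,z:px(t,365+a/6-.5,170+b/6-.5,z)
def ang(p,q): d=q-p; return np.round(np.degrees(np.arctan2(d[1],d[0])),2)
a,b=f(185,325,174),f(352,197,174); print(a,b,ang(b,a)-90,(a+b)/2)
a,b=f(205,312,174),f(345,194,174); print("front",ang(b,a)-90)
L=[px(t,378.5,169.5,12),px(t,387,239,12)];print("left",ang(L[1],L[0]))
Rr=[px(t,410.3,169.5,12),px(t,414.8,207.8,12)];print("right",ang(Rr[1],Rr[0]))
```

```text
[ 500.  -164.6  174. ] [ 551.9 -232.1  174. ] 37.56 [ 525.95 -198.35  174.  ]
front 40.19
left 6.7
right 6.02
```

View pics/t20.png

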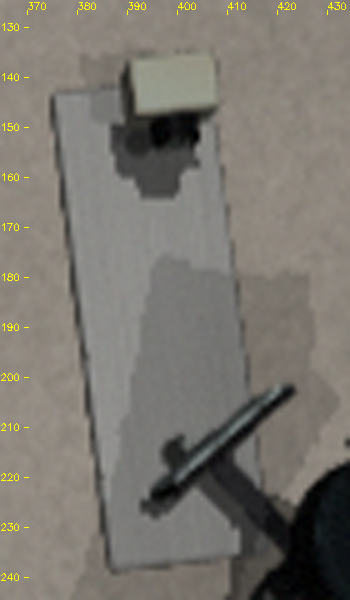

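Run:
```python
from h import *
t=cam("top")
x0,y0,w,h,s=380,190,50,50,8
im0=cv2.resize(t["color"][y0:y0+h,x0:x0+w],None,fx=s,fy=s,interpolation=cv2.INTER_CUBIC)
im0=np.clip(im0.astype(float)*1.6,0,255).astype(np.uint8)
out=[]
for ph in (39.5,42.):
    im=im0.copy()
    n=np.array([np.cos(np.radians(ph)),np.sin(np.radians(ph)),0]);l=np.array([-n[1],n[0],0])
    for z in (174,90):
        P=[(proj(t,np.array([531.7,-200.7,z])+l*k)-[x0,y0]+.5)*s for k in (-38,38)]
        cv2.line(im,tuple(int(v) for v in P[0]),tuple(int(v) for v in P[1]),(0,0,255) if z==174 else (0,255,0),1)
    out.append(im)
cv2.imwrite("pics/t21.png",np.hstack(out))
```

```text
(no output)
```

View pics/t21.png

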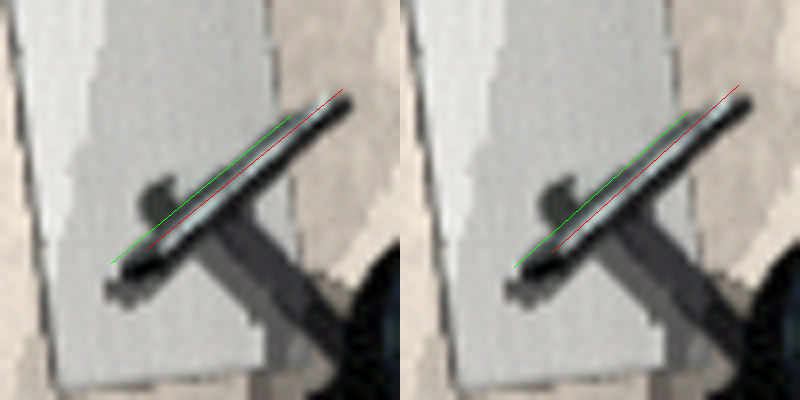

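Run:
```python
from h import *
t=cam("side")
x0,y0,w,h,s=360,145,50,55,8
im0=cv2.resize(t["color"][y0:y0+h,x0:x0+w],None,fx=s,fy=s,interpolation=cv2.INTER_CUBIC)
out=[]
for ph in (39.5,42.):
    im=im0.copy()
    n=np.array([np.cos(np.radians(ph)),np.sin(np.radians(ph)),0]);l=np.array([-n[1],n[0],0])
    P=np.array([(proj(t,np.array([531.,-200.7,z])+l*k)-[x0,y0]+.5)*s for k,z in ((-38,90),(38,90),(38,174),(-38,174))])
    print(ph,P[:,0])
    cv2.polylines(im,[P.astype(int)],True,(0,0,255),1)
    out.append(im)
cv2.imwrite("pics/s21.png",np.hstack(out))
```

```text
39.5 [122.4 130.4 154.4 144.8]
42.0 [117.6 135.2 160.  140. ]
```

View pics/s21.png

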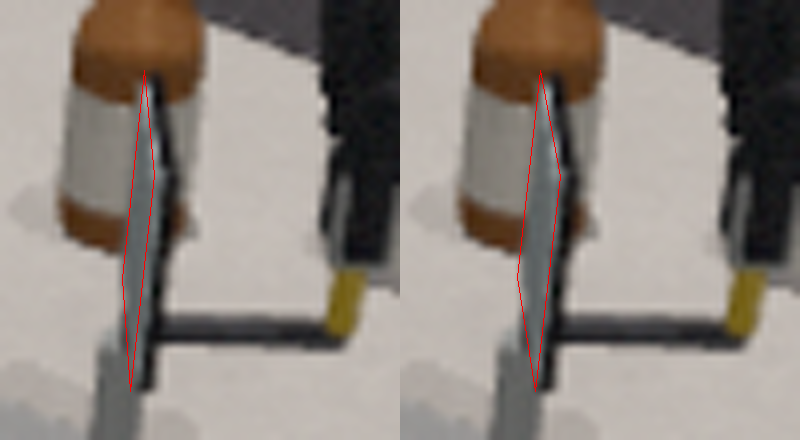

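The side view shows the glass nearly edge-on near pixel (376,172), which fits a normal of about 40.5°. The arc geometry gives 41.6 to 42°, and 42.8° is wanted. I'll nudge 2 mm further along the arc.

```bash
python3 -m jog '[[0.07,-0.08,0,0,0,0,0],[0.14,-0.15,0,0,0,0,0],[0.14,-0.15,0,0,0,0,0],[0.14,-0.15,0,0,0,0,0],[0.14,-0.15,0,0,0,0,0]]'
python3 - <<'E'
from h import *
s=read_state(); p=np.array(s["ee_pos"]); print(p,s["ft_force"],s["finger_gap"])
c=cam("side");t=cam("top")
def blob(c,x0,y0,w,h):
    hsv=cv2.cvtColor(c["color"],cv2.COLOR_BGR2HSV)[y0:y0+h,x0:x0+w]
    m=(cv2.inRange(hsv,(3,140,90),(20,255,255))>0); y,x=np.nonzero(m); return x.mean()+x0,y.mean()+y0
b=blob(c,280,190,25,22);a=blob(t,285,175,30,30)
B=tri([t,c],[a,b]);print(B)
# residual sight offset for a range of hinge/yaw guesses
for H in ([531.7,-200.5],[530,-201],[531.5,-199]):
  for psi in (6.2,6.9):
    v=p[:2]-H; ph=np.degrees(np.arctan2(-v[1],-v[0])); r=np.radians(2*ph-psi)
    d=B[:2]-H; print(H,psi,round(ph,2),"y=",round(-np.sin(r)*d[0]+np.cos(r)*d[1],1))
t0=np.array([458.3,-216.1]); ch=np.linalg.norm(p[:2]-t0);print("theta chord",2*np.arcsin(ch/150))
x0,y0,w,h,s=360,145,50,55,8
im=cv2.resize(c["color"][y0:y0+h,x0:x0+w],None,fx=s,fy=s,interpolation=cv2.INTER_CUBIC)
out=[]
for ph in (41,43.):
    i2=im.copy();n=np.array([np.cos(np.radians(ph)),np.sin(np.radians(ph)),0]);l=np.array([-n[1],n[0],0])
    P=np.array([(proj(c,np.array([531.,-201.2,z])+l*k)-[x0,y0]+.5)*s for k,z in ((-35,93),(35,93),(35,171),(-35,171))])
    cv2.polylines(i2,[P.astype(int)],True,(0,0,255),1);out.append(i2)
cv2.imwrite("pics/s22.png",np.hstack(out+[im])[:,:])
cv2.imwrite("pics/s23.png",c["color"])
E
```

```text
time: 20.3
ee_pos: [477.0, -252.5, 126.3]
eef_rot: [-3.14, 0.001, 0.751]
ft_force: [-0.9, 1.2, 6.7]
finger_gap: 11.3
[ 476.98847415 -252.52464461  126.34346847] [-0.91455877  1.21178909  6.71938434] 11.306943446526637
[583.   65.7 133.2]
[531.7, -200.5] 6.2 43.56 y= -8.6
[531.7, -200.5] 6.9 43.56 y= -5.3
[530, -201] 6.2 44.19 y= -16.2
[530, -201] 6.9 44.19 y= -12.9
[531.5, -199] 6.2 44.48 y= -17.7
[531.5, -199] 6.9 44.48 y= -14.4
theta chord 0.5528698195725751
```

```bash
python3 -c "
import cv2;i=cv2.imread('pics/s22.png');cv2.imwrite('pics/s22b.png',i[:, :800])"
```

```text
(no output)
```

View pics/s22b.png

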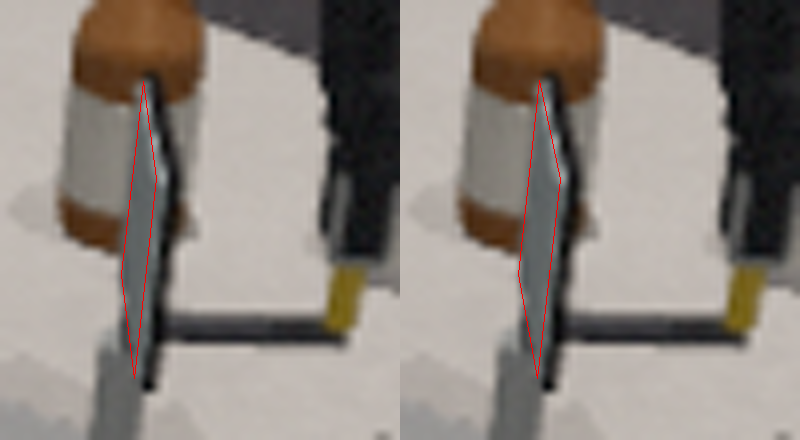

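View pics/s23.png

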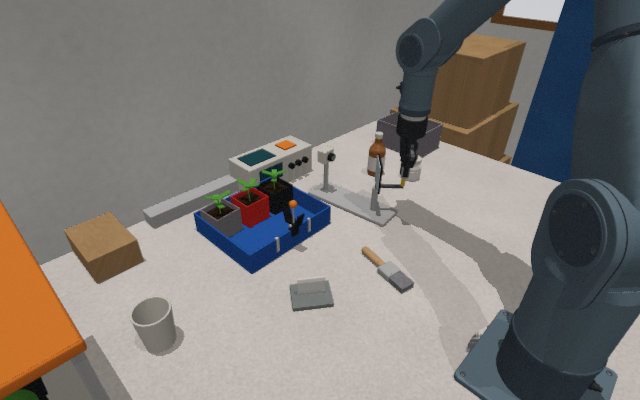

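My estimates of the sight-line offset run from about +8 to -18 mm, all inside ±30 mm. The handle is gripped with 11.3 mm between the fingers, and the clip and other objects look undisturbed. Handing in.

```bash
python3 -m jog '[[0,0,0,0,0,0,0],[0,0,0,0,0,0,0],[0,0,0,0,0,0,0]]'; python3 -c "
from rig import order
print(order.close_job())"
```

```text
time: 20.78
ee_pos: [477.0, -252.5, 126.4]
eef_rot: [-3.14, 0.001, 0.751]
ft_force: [-1.9, 2.1, 6.0]
finger_gap: 11.2
the job is handed in; nothing more can be done
None
```

The clip is on the tray's near rim, released, and I handed the job in at 20.8 s with the gripper still holding the yellow handle at the target angle. No verdict was reported.

- **Clip:** The first release left it about 9 mm too high, because the pads swing back as they open and seem to have dragged it up. I squeezed it again, pressed it down and released it while descending. After that both cameras put the ball at (583, 66, 133) mm. That means the clip sits about 61 mm above the table, upright and near the middle between the stripes.
- **Mirror:** The handle is pinched with an 11.2 mm gap. The distance the handle swung gives a mirror angle of about 0.553 rad, and about 0.546 rad was needed.
- **Disagreement between checks:** My estimates of where the sight line passes the ball did not fully agree. The swing distance puts it about 4 mm off. Hinge-position guesses give 5 to 18 mm off, and the mirror's outline in the side view suggests up to about 8 mm the other way. All are within the 30 mm allowed.
- **Other objects:** The pots, bottle, jar, beaker and brush look unmoved in the last side view, and I saw no sign of contact with the glass or frame.

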